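Count three zinc slugs with the tipping tray

ROBOT

A 7-joint arm with a two-finger parallel gripper is mounted at the origin on the work surface. World frame = base frame: x ahead of the robot, y to its left, z up, the work surface at z = 0. Lengths are in m, angles in rad, forces in N, time in s.
With the tool pointing down it reaches from about 0.4 to 0.9 m from the base axis. Payload 5.5 kg.
Tool frame: the origin (TCP) lies midway between the tips of the shut fingers; the grasp point (between the pads) lies robot.grip_point_offset behind it (robot.grip_point_offset is the distance from the TCP to the grasp point, in m); z points along the fingers, y is the line along which they close (so a half turn about z gives the same grasp; the last joint's range is limited). The gripper opens to 85 mm and grips with 20 to 120 N. Pads are 22 mm wide; open, the fingers measure 114 mm over their backs; the gripper's body (76 mm by 85 mm) begins 54 mm behind the grasp point. The pads swing forward as they close: fully open they stand 13 mm farther back than shut.
Start: joints at [1.603, 0.501, -0.427, 1.55, 0.221, 1.138, -0.21], TCP at [0.149, -0.633, 0.231] pointing down, gripper open.
Joint ranges: [-2.88, 2.88], [-0.31, 2.03], [-1.54, 1.56], [0.2, 2.42], [-1.41, 4.55], [0.19, 2.02], [-2.57, 2.57]. Speed limits (rad/s): [2.57, 2.57, 3.14, 3.14, 3.14, 3.14, 3.14].

INTERFACE

Orientations are given as a 3x3 rotation matrix whose columns are the frame's x, y, z axes.
In Python, from workcell import telemetry, vision, job, robot gives the robot as it stands.
- The arm moves only by the shell command python3 -m crank 'ROWS' [FORCE]. ROWS is JSON, a list of rows, each a list of 7 numbers: the shift along the tool's x, y, z in cm, then the turn, a rotation vector about the tool's x, y, z in degrees, then the opening in per cent of the stroke, from 0 (shut) to 100 (fully open). A call has 1 to 5 rows; each row shifts and turns the commanded pose from where the row before left it, along the tool's axes as they then stand; what a row does not reach is not made up. A row lasts 1/8 s, in which the tool goes at most 62.5 mm and 10.7 degrees, less where a joint would pass 70% of its speed; a pose out of reach is approached as far as the arm can. A call is refused whole if a number of a shift passes 6.25 or a number of a turn 10.7, either way. A call with a gripper value outside its range is refused whole. The fingers move at their own pace and stop on an object; FORCE is the grip in N (left out, the last holds). Time passes only in rows, so rows that do not move let the fingers close. It gives the time, the measured TCP pose, the force, the opening and the grip force at its end, in the units of the state.
- telemetry.state(): the state, without advancing time (a new reading comes with each control period).
- vision.capture(name): name is "scene" or "top"; returns a dict with "frame" (420x560x3 uint8, red, green, blue), "fx", "fy", "cx", "cy" (pixels), "origin" and "attitude" of the camera in the world. Camera axes: x right, y down, z forward; pixel columns grow to the right and rows downward; lengths in m; the calibration is good to about 2 mm. A picture is of the moment at which its call begins. There is no depth.
- job.close_job(): hands the job in; it is judged then, once.
The state is a dict: "clock": time; "joint_positions": joint angles; "dq": joint speeds; "effort": joint torques, N m; "eef_pos": TCP position; "eef_rot": TCP orientation; "wrist_force": force on the tool from outside, world axes, zero at the start; "moment": the same for the moment, N m; "grip_width": opening from 0.0 (shut) to 1.0 (fully open); "gripper_force": force on a finger pad.
Only numpy, scipy, OpenCV 4.12 (cv2) and the standard library are available. Lean on these libraries where they do the work, as an engineer would, in place of code of your own. Each camera call takes 0.05 s, during which the arm holds its last target. There are 200 camera calls.

TASK

Count out three of the five zinc slugs: sweep exactly three off the deck of the counting tray into its trough, without picking any up, and press the trough's lid gently but fully shut. Then tip the tray to send the two extras back into the white stock bin, and after that tip it the other way to pour the counted three into the steel pot. Let the tray come back level with the lid still shut, and leave the bin, the pot and everything else standing where they are.

Things in the scene. Friction and masses are not known exactly. Their poses are not given: they have to be found in the camera images.
- stand: Fixed dark steel stand of the rocking white counting tray; origin on the table under the tray's middle. x points across the tray from deck to trough (roughly away from the robot), y along the tray (roughly to the robot's left), z up. The tray rocks about an axle parallel to x, through the tray's middle at deck height, 185 mm above the table.
- tray_deck (a point): Middle of the deck, on the axle; axes as the stand's, but tilting with the tray. Tray offsets are from here, mm. Deck: slick flat floor at z 0, x -95 to 20, y -110 to 110; 14 mm high walls along the near side (x -95) and the y -110 end; the y +110 end is open, over the white bin. Slugs slide by themselves once the tray tilts 0.3 to 0.4 rad.
- trough_floor (a point): Middle of the trough's floor, at tray x 40, y -15, z -30. The trough is a sunken channel on the deck's far side, x 20 to 60 (40 wide), y -140 to 110. Nothing stands between deck and trough: a slug pushed half its width past x 20 drops in and usually lands on edge, so it can roll. Closed at its y +110 end; open at its y -140 end, over the steel pot.
- tray (a joint): Tilt of the tray (rad): 0 level, positive with the deck's open end (y+, white bin side) down, negative with the trough's open end (y-, pot side) down; hard stops at +0.62 and -0.62, which need not be reached: 0.5 pours surely. A spring of 3 N m/rad holds it level and brings it back when let go: about 11 N on a tab holds it at 0.5, and leaning on one end of the deck tips it as well.
- tab_deck_end (a point): Where to press to tip the deck's open end down: top of a flat tab 50 x 52 x 5 mm beyond the trough's closed end, on the tray's y+ end at x 41, y 150, z 0 (the tab runs from y 114 to 166). It moves with the tray.
- tab_trough_end (a point): Where to press to tip the trough's open end down: top of a flat tab 50 x 52 x 5 mm beyond the deck's closed end, on the tray's y- end at x -55, y -150, z 0 (the tab runs from y -114 to -166). It moves with the tray.
- lid (a joint): Angle of the trough's aluminium lid (rad): 0 shut flat on the deck's edge, 2.0 fully open; it starts about upright or leaning back. Its hinge is stiff (0.1 N m): it stays where it is left and has to be pressed home, about 3 N at its free edge.
- lid_hinge (a point): Middle of the lid's hinge line, along the trough's outer rim at tray x 64, z 0. The lid is a plate 46 mm wide (from the hinge), 220 mm long, 4 mm thick; shut, its top is 4 mm above the deck. It swings up and away from the deck, so it is shut by pushing its back from beyond towards the deck (-x) and then down.
- lid_edge (a point): Middle of the lid's free edge, on its upper (back) face, 42 mm from the hinge; moves with the lid.
- bin: Open white plastic stock bin standing loose below the deck's open end, 130 (x) x 140 (y) x 75 mm high, walls 4 mm; origin at the middle of its underside.
- pot: Round open steel pot standing loose below the trough's open end, 130 mm across, 70 mm high, wall 3 mm; origin at the middle of its underside.
- slug1_center (a point): Centre of one of five identical zinc slugs: grey metal discs 20 mm across, 12 mm high, 27 g, lying flat on the deck at the start, side by side along the tray (y), with about 10 mm or more between them and 40 mm or more free towards the near wall.
- slug2_center (a point): Centre of one of five identical zinc slugs: grey metal discs 20 mm across, 12 mm high, 27 g, lying flat on the deck at the start, side by side along the tray (y), with about 10 mm or more between them and 40 mm or more free towards the near wall.
- slug3_center (a point): Centre of one of five identical zinc slugs: grey metal discs 20 mm across, 12 mm high, 27 g, lying flat on the deck at the start, side by side along the tray (y), with about 10 mm or more between them and 40 mm or more free towards the near wall.
- slug4_center (a point): Centre of one of five identical zinc slugs: grey metal discs 20 mm across, 12 mm high, 27 g, lying flat on the deck at the start, side by side along the tray (y), with about 10 mm or more between them and 40 mm or more free towards the near wall.
- slug5_center (a point): Centre of one of five identical zinc slugs: grey metal discs 20 mm across, 12 mm high, 27 g, lying flat on the deck at the start, side by side along the tray (y), with about 10 mm or more between them and 40 mm or more free towards the near wall.
- amber_jar: Bystander, leave alone: squat amber jar, 66 mm across, 120 mm tall, near the far left of the tray; origin at the middle of its underside.
- white_bottle: Bystander, leave alone: white plastic bottle, 60 mm across, 140 mm tall, near the far right of the tray; origin at the middle of its underside.
- small_jar: Bystander, leave alone: small amber jar, 44 mm across, 60 mm tall, just beyond the tray; origin at the middle of its underside.
- bench_brush: Bystander, leave alone: bench brush lying to the right of the steel pot; origin under its middle.
- cap_jar: Bystander, leave alone: small white jar, 44 mm across, 55 mm tall, left of the tray, beyond the bin; origin at the middle of its underside.
Not all that is in view belongs to the job. Leave any blue or pink look-alike of the bin alone.

How it is judged:
By the outcome, as a careful person would: the job done as asked, in the order asked, and still so for the second after the job is handed in, with the robot touching nothing.
It also fails if it takes over 64 s, if anything falls off the work surface, if the arm or the gripper's body presses on something with over 40 N, if the wrist force passes 120 N, or if a joint passes its speed limit or range.

## Working session

There is one attempt and no reset: what is moved stays moved. The work goes in short steps, Python scripts to look and compute and a shell command to move; the robot and the scene stay as the last step left them, time stands still between calls to the robot, and variables do not carry over. Pictures are saved under pics/ and viewed, at most 10 in all, crops included, and the job is handed in when it is done.

```bash
mkdir -p pics; ls
python3 - <<'E'
from workcell import telemetry, vision, job, robot
import cv2,numpy as np
for n in ("scene","top"):
    c=vision.capture(n); cv2.imwrite(f"pics/{n}0.png",c["frame"][:,:,::-1])
    print(n,c["fx"],c["cx"],c["cy"],np.round(c["origin"],4).tolist(),np.round(c["attitude"],4).tolist())
s=telemetry.state(); print(s["clock"],s["eef_pos"],np.round(s["eef_rot"],3).tolist(),s["wrist_force"],robot.grip_point_offset)
E
```

```text
pics
scene 449.0984868361677 280.13502865887483 207.71712258970823 [1.1717, -0.0038, 0.8396] [[-0.0004, 0.7482, -0.6635], [0.9999, -0.0098, -0.0117], [-0.0152, -0.6634, -0.7481]]
top 462.9768374157858 284.30660611243786 216.16407997350075 [0.3397, 0.023, 1.0744] [[0.0262, -0.9802, 0.1961], [-0.9996, -0.0273, -0.0029], [0.0082, -0.1959, -0.9806]]
0.1 [ 0.14850089 -0.63218073  0.23035839] [[0.973, 0.229, -0.0], [0.229, -0.973, 0.002], [0.0, -0.002, -1.0]] [-1.15890408  0.34844971  0.03712529] 0.0187
```

View pics/scene0.png

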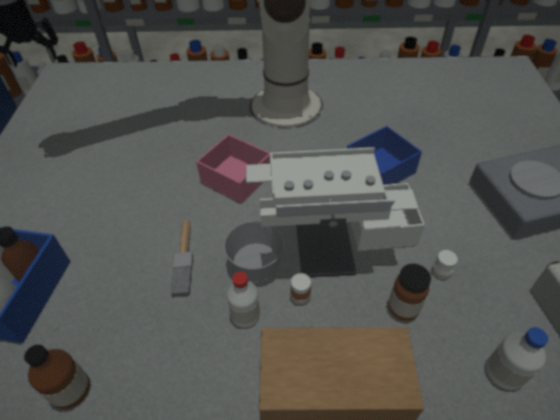

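View pics/top0.png

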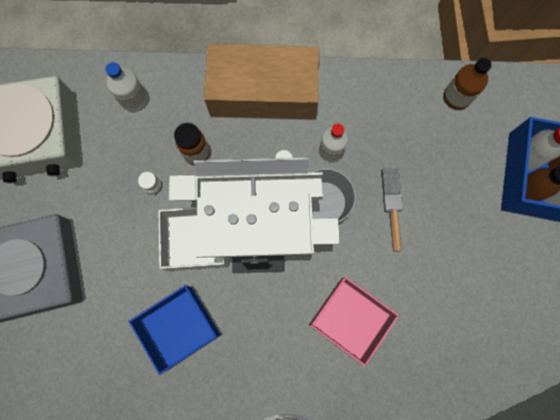

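The top view shows the slugs at (209,211), (233,219), (252,219), (274,207) and (294,206). The white bin is at (190,238), with look-alikes in blue (175,328) and pink (353,320); I choose the white bin under the deck's open end. The steel pot is at (330,197). The tabs are at (183,188) for the deck end and (326,231) for the trough end. I'll check this in a close crop.

```bash
cat > h.py <<'E'
from workcell import telemetry, vision
import cv2,numpy as np
def ray(c,u,v,z):
    d=np.array(c["attitude"])@[(u-c["cx"])/c["fx"],(v-c["cy"])/c["fy"],1]
    o=np.array(c["origin"]); return o+d*(z-o[2])/d[2]
def proj(c,p):
    q=(np.atleast_2d(p)-c["origin"])@np.array(c["attitude"])
    return np.c_[q[:,0]/q[:,2]*c["fx"]+c["cx"],q[:,1]/q[:,2]*c["fy"]+c["cy"]]
def crop(c,name,x0,y0,x1,y1,k):
    cv2.imwrite("pics/"+name,cv2.resize(c["frame"][y0:y1,x0:x1,::-1],None,fx=k,fy=k,interpolation=cv2.INTER_CUBIC))
E
python3 - <<'E'
from h import *
c=vision.capture("top"); crop(c,"top1.png",150,140,350,280,4)
E
```

```text
(no output)
```

View pics/top1.png

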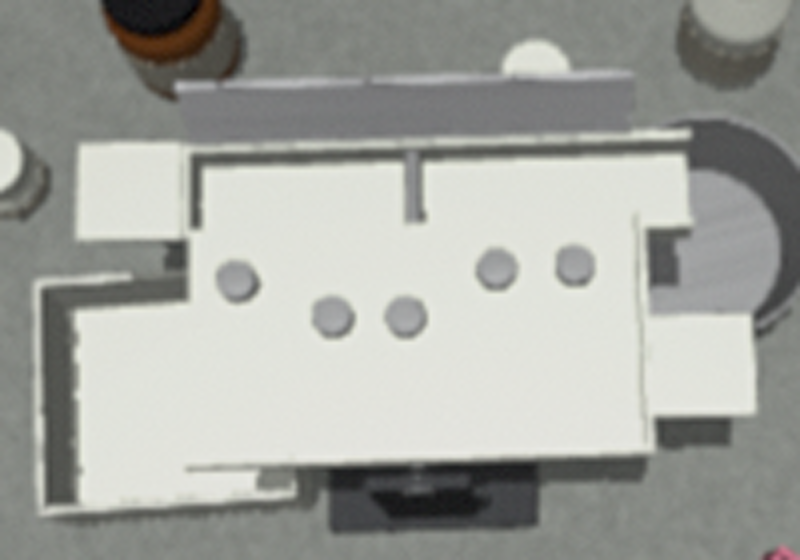

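```bash
cat >> h.py <<'E'
def T(o,th,p):  # tray offsets mm -> world
    p=np.atleast_2d(p)/1000.; c,s=np.cos(th),np.sin(th)
    return np.c_[o[0]+c*p[:,0]-s*p[:,1],o[1]+s*p[:,0]+c*p[:,1],.185+p[:,2]]
E
python3 - <<'E'
from h import *
from scipy.optimize import least_squares
c=vision.capture("top")
tr=np.array([[66,166,0],[16,166,0],[-30,-166,0],[-80,-166,0]]); px=np.array([[77,143],[75,240],[753,315],[755,415]])/4.+[150,140]
f=lambda q:(proj(c,T(q[:2],q[2],tr))-px).ravel()
r=least_squares(f,[.5,0,0]);q=r.x;print(q,np.round(r.fun,2))
pts={"deck wall near y+":(-95,110,14),"near y-":(-95,-110,14),"trough far y+":(60,110,0)}
for k,v in pts.items(): print(k,(proj(c,T(q[:2],q[2],v))-[150,140])*4)
cc,s=np.cos(q[2]),np.sin(q[2])
for u,v in [(238,280),(333,317),(406,317),(497,269),(575,265)]:
    w=ray(c,150+u/4,140+v/4,.197); d=w[:2]-q[:2]
    print(np.round(w,4),"tray",np.round(1000*np.array([cc*d[0]+s*d[1],-s*d[0]+cc*d[1]]),1))
# lid edge candidates
for a in np.arange(1.2,2.01,.1):
    print(round(a,1),(proj(c,T(q[:2],q[2],[[64-46*np.cos(a),y,46*np.sin(a)] for y in(95,-125)]))-[150,140]).ravel().round(1)*4)
for n,u,v,z in[("bin c near-y+",40,512,.075),("bin far y+",36,282,.075),("bin near",295,495,.075)]:
    print(n,ray(c,150+u/4,140+v/4,z))
st=telemetry.state(); print(st["clock"])
E
```

```text
[0.53648767 0.08235989 0.05367057] [-0.16 -0.19 -0.2   0.02 -0.22 -0.09  0.58  0.23]
deck wall near y+ [[180.80203992 458.55598037]]
near y- [[644.93458168 446.29360952]]
trough far y+ [[189.04726873 151.12203312]]
[0.5232 0.1654 0.197 ] tray [-8.8 83.6]
[0.5063 0.1186 0.197 ] tray [-28.2  37.8]
[0.5073 0.0835 0.197 ] tray [-29.1   2.7]
[0.5322 0.0403 0.197 ] tray [ -6.6 -41.7]
[0.5352 0.0025 0.197 ] tray [ -5.5 -79.6]
1.2 [204.8 151.2 668.8 140. ]
1.3 [204.  141.2 668.8 130. ]
1.4 [204.  131.6 668.4 120.4]
1.5 [203.6 122.  668.  110.8]
1.6 [203.6 112.4 667.6 101.6]
1.7 [204.  103.6 667.2  92.4]
1.8 [204.4  94.8 666.8  84. ]
1.9 [204.8  86.8 666.   76. ]
2.0 [205.6  79.2 665.6  68.4]
bin c near-y+ [0.41852947 0.2839962  0.075     ]
bin far y+ [0.54452771 0.29612184 0.075     ]
bin near [0.43133044 0.14769527 0.075     ]
0.2
```

```bash
cat >> h.py <<'E'
O=np.array([.5365,.0824]);TH=.0537
def where():
    s=telemetry.state(); d=np.array(s["eef_pos"][:2])-O; R=np.array(s["eef_rot"])
    c,q=np.cos(TH),np.sin(TH)
    print("t %.2f tray xyz mm"%s["clock"],np.round(1000*np.array([c*d[0]+q*d[1],-q*d[0]+c*d[1],s["eef_pos"][2]-.185]),1),
     "yawerr %.2f tilt %s"%(np.degrees(np.arctan2(R[1,0],R[0,0])-TH),np.round(R[:2,2],3)),"F",np.round(s["wrist_force"],1),"g",np.round(s["grip_width"],2))
E
python3 -m crank '[[0,0,-4,0,0,10.2,0],[6,0,-4,0,0,0,0],[6,0,0,0,0,0,0],[6,0,0,0,0,0,0],[6,-3,0,0,0,0,0]]' 40; python3 -c "from h import *;where()"
```

```text
clock: 0.82
eef_pos: [0.376, -0.5935, 0.305]
eef_rot: [[0.999, 0.051, -0.0], [0.051, -0.999, 0.0], [-0.0, -0.0, -1.0]]
wrist_force: [0.2, 0.3, 0.1]
grip_width: 0.001
gripper_force: 0.0
t 0.82 tray xyz mm [-196.5 -666.3  120. ] yawerr -0.16 tilt [-0.  0.] F [0.2 0.3 0.1] g 0.0
```

```bash
python3 -m crank '[[1.2,-6,0,0,0,0,0],[1.2,-6,0,0,0,0,0],[1.2,-6,0,0,0,0,0],[1.2,-6,0,0,0,0,0],[1.2,-6,0,0,0,0,0]]' >/dev/null; python3 -m crank '[[1.2,-6,0,0,0,0,0],[1.2,-6,0,0,0,0,0],[1.2,-6,0,0,0,0,0],[1.2,-6,0,0,0,0,0],[1.2,-6,0,0,0,0,0]]' >/dev/null;  python3 -c "from h import *;where()"
```

```text
t 2.08 tray xyz mm [-77.1 -63.9 121.2] yawerr -0.08 tilt [ 0.001 -0.001] F [ 1.2 -0.3 -0.1] g 0.0
```

```bash
python3 -m crank '[[1,-5,0,0,0,0,0],[1,-5,2,0,0,0,0],[1.2,-4.8,3,0,0,0,0],[0,0,3,0,0,0,0],[0,0,0,0,0,0,0]]' >/dev/null;  python3 -c "
from h import *;where()
c=vision.capture('top'); crop(c,'top2.png',150,140,350,280,4)"
```

```text
t 2.70 tray xyz mm [-47.   82.2  38.9] yawerr 0.05 tilt [-0.005 -0.001] F [ 0.8 -0.3  0.3] g 0.0
```

View pics/top2.png

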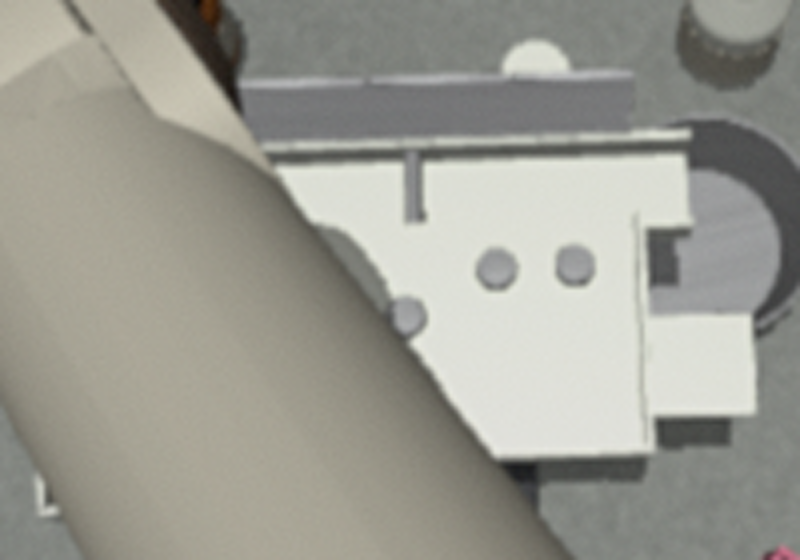

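The arm hides the left half of the tray in the top view, and slugs 3, 4 and 5 are unmoved. I'll lower the tool behind slug 1 and check from the scene camera.

```bash
python3 -m crank '[[0,0,2,0,0,0,0],[0,-0.1,1.4,0,0,0,0],[0,0,0,0,0,0,0],[0,0,0,0,0,0,0]]' >/dev/null;  python3 -c "
from h import *;where()
c=vision.capture('scene'); crop(c,'s2.png',240,130,440,260,4)"
```

```text
t 3.25 tray xyz mm [-44.8  83.3   7.3] yawerr -0.07 tilt [0. 0.] F [ 0.   0.2 -0.1] g 0.0
```

View pics/s2.png

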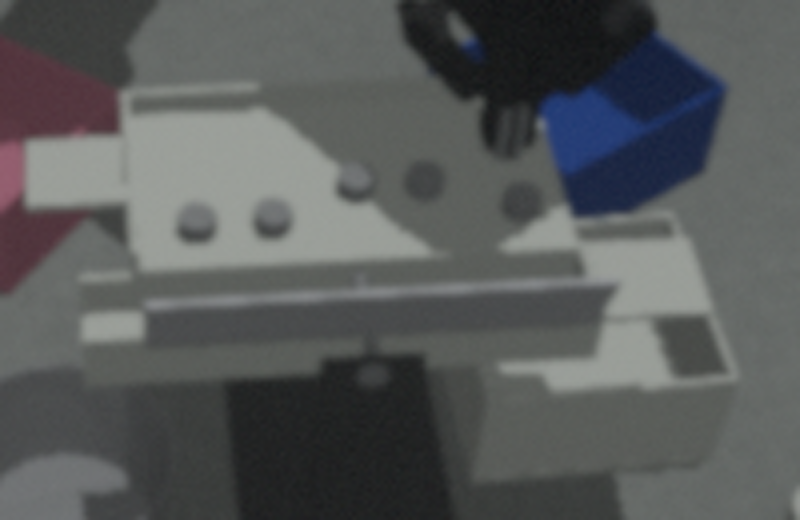

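The scene crop shows the fingers at (510,150), behind slug 1 at (522,200) and clear of slug 2 at (425,180).

```bash
python3 -m crank '[[0,-0.1,0.3,0,0,0,0],[1,0,0,0,0,0,0],[1,0,0,0,0,0,0],[0.6,0,0,0,0,0,0],[0.6,0,0,0,0,0,0]]' >/dev/null;python3 -c "from h import *;where()"; python3 -m crank '[[0.6,0,0,0,0,0,0],[0.6,0,0,0,0,0,0],[0.6,0,0,0,0,0,0],[0.5,0,0,0,0,0,0],[0,0,0,0,0,0,0]]' >/dev/null;  python3 -c "
from h import *;where()
c=vision.capture('scene'); crop(c,'s3.png',240,130,440,260,4)"
```

```text
t 3.92 tray xyz mm [-12.5  84.3   3.9] yawerr -0.05 tilt [-0.  0.] F [-0.3 -0.6 -0.8] g 0.0
t 4.55 tray xyz mm [10.3 84.3  4. ] yawerr -0.06 tilt [0. 0.] F [0.8 0.  0.8] g -0.0
```

View pics/s3.png

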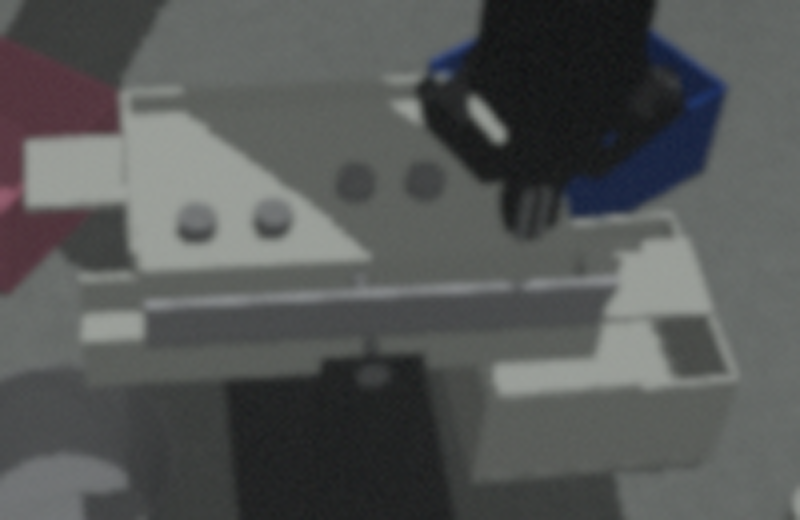

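The scene crop shows slug 1 gone from the deck and the other four untouched. Slugs 2 and 3 are next.

```bash
python3 -m crank '[[-1,0,-2.5,0,0,0,0],[-3,2.3,0,0,0,0,0],[-3,2.3,0,0,0,0,0],[0,0,1.2,0,0,0,0],[0,0,1.3,0,0,0,0]]' >/dev/null;python3 -c "from h import *;where()"; python3 -m crank '[[0,0,0,0,0,0,0],[1,0,0,0,0,0,0],[0.6,0,0,0,0,0,0],[0.6,0,0,0,0,0,0],[0.6,0,0,0,0,0,0]]' >/dev/null; python3 -m crank '[[0.6,0,0,0,0,0,0],[0.6,0,0,0,0,0,0],[0.6,0,0,0,0,0,0],[0.6,0,0,0,0,0,0],[0.6,0,0,0,0,0,0]]' >/dev/null;  python3 -m crank '[[0.6,0,0,0,0,0,0],[0.5,0,0,0,0,0,0],[0,0,0,0,0,0,0]]' >/dev/null;  python3 -c "
from h import *;where()"
```

```text
t 5.22 tray xyz mm [-59.4  38.3   3.8] yawerr -0.08 tilt [0.002 0.   ] F [ 0.3 -1.  -0.6] g 0.0
t 6.85 tray xyz mm [ 9.3 38.3  3.9] yawerr -0.07 tilt [0. 0.] F [-0.  -0.   0.4] g 0.0
```

```bash
python3 -m crank '[[-1,0,-2.5,0,0,0,0],[-3,1.8,0,0,0,0,0],[-3,1.8,0,0,0,0,0],[0,0,1.2,0,0,0,0],[0,0,1.3,0,0,0,0]]' >/dev/null;python3 -c "from h import *;where()"; python3 -m crank '[[0,0,0,0,0,0,0],[1,0,0,0,0,0,0],[0.6,0,0,0,0,0,0],[0.6,0,0,0,0,0,0],[0.6,0,0,0,0,0,0]]' >/dev/null; python3 -m crank '[[0.6,0,0,0,0,0,0],[0.6,0,0,0,0,0,0],[0.6,0,0,0,0,0,0],[0.6,0,0,0,0,0,0],[0.6,0,0,0,0,0,0]]' >/dev/null;  python3 -m crank '[[0.6,0,0,0,0,0,0],[0.5,0,0,0,0,0,0],[0,0,0,0,0,0,0]]' >/dev/null;  python3 -c "
from h import *;where()
c=vision.capture('scene'); a=cv2.resize(c['frame'][130:260,240:440,::-1],None,fx=3,fy=3)
c=vision.capture('top'); b=cv2.resize(c['frame'][150:210,150:350,::-1],None,fx=3,fy=3)
cv2.imwrite('pics/s4.png',np.vstack([a,b]))"
```

```text
t 7.47 tray xyz mm [-60.3   2.3   3.7] yawerr -0.08 tilt [ 0.002 -0.   ] F [-0.5 -0.1 -0.7] g 0.01
t 9.10 tray xyz mm [8.3 2.3 3.9] yawerr -0.06 tilt [0. 0.] F [-0.4  0.3  0.3] g -0.0
```

View pics/s4.png

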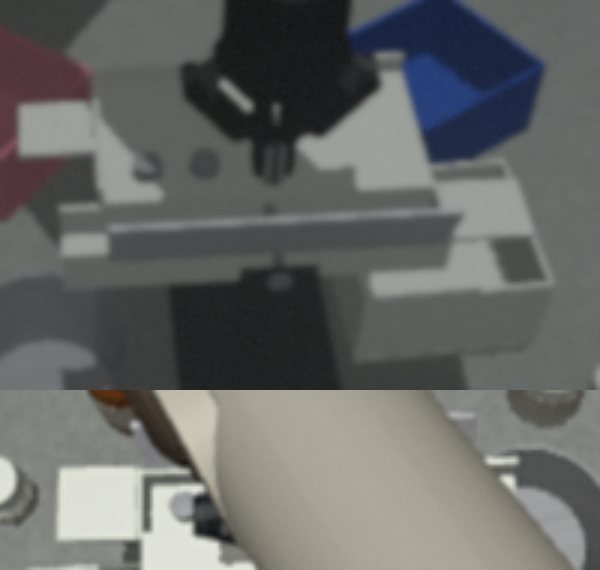

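```bash
python3 -m crank '[[-1,0,-4,0,0,0,0],[0,-3,-4,0,0,0,0],[4,-4,0,0,0,0,0],[5,-5,0,0,0,0,0],[3,-4,0,0,0,0,0]]' >/dev/null;  python3 -c "
from h import *;where()
c=vision.capture('top'); crop(c,'t5.png',150,140,350,280,4)"
```

```text
t 9.82 tray xyz mm [113.8 157.1  83.8] yawerr -0.13 tilt [ 0. -0.] F [ 0.4 -0.5 -0. ] g -0.0
```

View pics/t5.png

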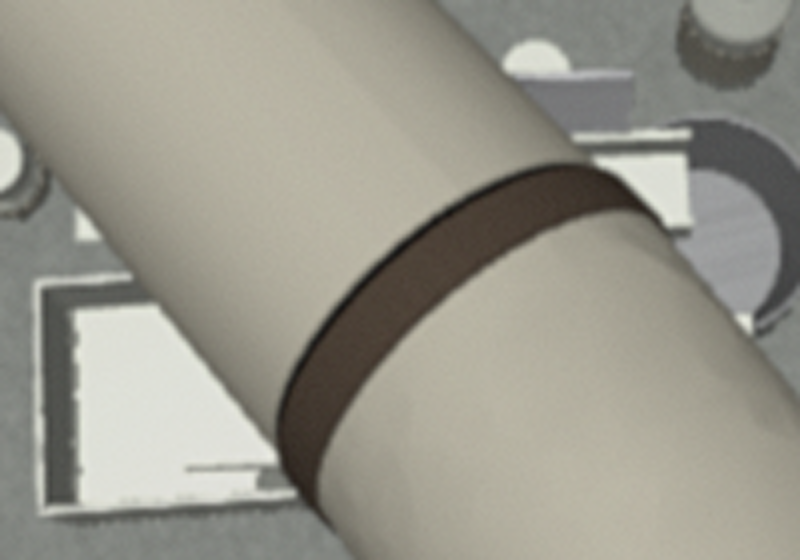

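The arm hides the trough here, so I'll draw back to get a clear look.

```bash
python3 -m crank '[[-6,-3,-1,0,0,0,0],[-6,-4,0,0,0,0,0],[-6,-4,0,0,0,0,0],[-6,-4,0,0,0,0,0],[-3,-4,0,0,0,0,0]]' >/dev/null;  python3 -c "
from h import *;where()
c=vision.capture('top'); cv2.imwrite('pics/raw.png',c['frame'][:,:,::-1]); 
a=c['frame'][140:280,150:350].mean(2)[::4,::4].astype(int)
for r in a: print(' '.join('%3d'%v for v in r))"
```

```text
t 10.50 tray xyz mm [-130.1  326.    92.5] yawerr 0.05 tilt [-0.003 -0.001] F [ 0.4  0.6 -1.5] g 0.0
138 136 137 133 130 133 119  27  27  27  30  27  13  49 113 132 136 133 132 132 135 138 137 137 134 137 133 136 141 144 135 136 139 134 141 134 132 136 134 137 137 136 137 123 165 170 166 165 162 158
131 134 137 137 134 129 133  27  30  30  28  20  34  43  68 123 130 135 133 137 134 134 136 136 135 135 133 134 134 134 139 136 136 140 140 135 134 135 134 140 135 139 139  98 168 169 169 167 164 138
127 132 135 139 135 134 133  80  37  20  23  43  53  36  74  86 134 134 137 134 130 132 136 130 132 135 137 135 136 137 134 134 141 139 135 137 139 134 139 136 140 130 125  94 105 155 167 162 128 133
130 133 135 132 131 136 132 136  48  47  52  45  32  77  75  75 133 130 133 135 129 139 130 131 136 133 135 136 135 134 137 134 204 226 225 157 139 136 137 138 138 134 121  81  90 109  99  98  82 132
128 130 132 131 131 134 136 134 114  90  65  83  80  76  70  97 134 131 134 133 139 135 136 131 132 133 130 137 133 135 134 137 226 224 224 227 132 141 142 136 135 130 134  85  87  81  81  77  97 136
[... 5300 characters left out ...]
  33  31  30  27  24  50  72  71  70 136 133 138 146 136 138 139 141 142 139 135 134 139 140 138 136
 78  81  93 189 145 122 120 108  95  92  93  98  95 110 117 125 135 121 136 130 142  75  72  72  55  31  30  33  36  35  67  72  73  72 146 143 135 139 135 146 137 143 135 138 134 141 139 135 138 138
 80  78  81  82  80 125 136 139 135 140 143 134 140 135 142 139 138 142 134 139 135  69  77  79  84  87  99 100  99 104 111 103 106 124 140 139 138 139 132 140 138 135 137 138 139 143 143 140 140 139
 78  78  78  80  78  73 103 137 137 132 136 138 136 140 139 136 142 138 138 137 137 137 137 139 142 138 139 137 139 135 137 136 140 136 136 135 138 137 140 134 139 134 141 139 133 142 135 141 141 148
```

```bash
python3 -c "
import cv2;a=cv2.imread('pics/raw.png')[165:235,190:310];cv2.imwrite('pics/t6.png',cv2.resize(a,None,fx=6,fy=6,interpolation=cv2.INTER_CUBIC))"
```

```text
(no output)
```

View pics/t6.png

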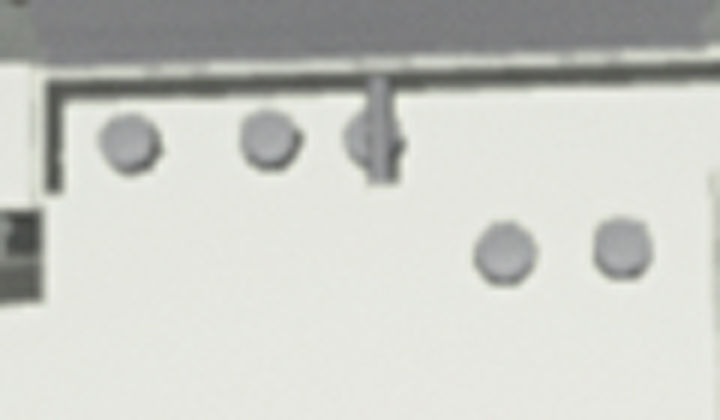

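Clear result: three slugs lie flat in the trough at (130,143), (270,140) and (373,140), the last one under the axle. Two remain on the deck at (505,253) and (622,248). I'll go behind the lid next.

```bash
python3 -m crank '[[5,5,0,0,0,0,0],[5,5,0,0,0,0,0],[5,5,0,0,0,0,0],[5,6,0,0,0,0,0],[5,5.6,0,0,0,0,0]]' >/dev/null;  python3 -m crank '[[0,0,2,0,0,0,0],[0,0,2,0,0,0,0],[0,0,2,0,0,0,0],[0,0,0,0,0,0,0]]' >/dev/null;python3 -c "
from h import *;where()"
```

```text
t 11.68 tray xyz mm [ 85.9 101.2  32.1] yawerr 0.20 tilt [-0.001  0.001] F [0.3 2.5 3.5] g -0.0
```

```bash
python3 -m crank '[[0,0,-3,0,0,0,0],[0.5,0,-3,0,0,0,0],[2.5,2,0,0,0,0,0],[0,2,0,0,0,0,0],[0,0,0,0,0,0,0]]' >/dev/null;python3 -c "
from h import *;where()
c=vision.capture('scene'); crop(c,'x.png',240,130,440,260,4)
for a in (1.6,1.8,1.9,2.0): print(a,(proj(c,T(O,TH,[[64-46*np.cos(a),y,46*np.sin(a)] for y in(110,-110)]))-[240,130]).round(1).ravel()*4)"
```

```text
t 12.30 tray xyz mm [116.3  55.6  91.9] yawerr -0.20 tilt [-0.002 -0.003] F [-0.1  0.2 -0.1] g -0.0
1.6 [610.4 248.4 137.6 271.6]
1.8 [614.  264.4 138.4 288. ]
1.9 [615.6 273.2 138.8 296.8]
2.0 [617.2 282.4 139.6 306.4]
```

View pics/x.png

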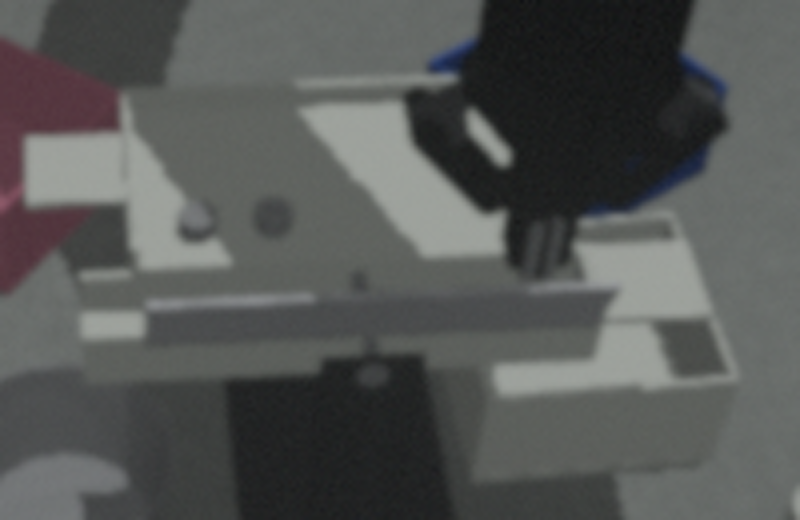

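The lid is intact at about 1.95 rad, with its edge from (147,300) to (617,287). The two extras on the deck, at (197,218) and (272,215), have not moved. I'll now go down behind the lid and push it over.

```bash
python3 -c "
from h import *
c=vision.capture('scene'); print((proj(c,T(O,TH,[116,56,92]))-[240,130])*4)"
python3 -m crank '[[0,0,3,0,0,0,0],[0,0,3.3,0,0,0,0],[0,0,0,0,0,0,0]]' >/dev/null;python3 -c "
from h import *;where()"
```

```text
[[529.10785244 266.09975786]]
t 12.78 tray xyz mm [114.3  58.8  27. ] yawerr 0.07 tilt [-0.007 -0.002] F [-0.6  0.5 -0.1] g -0.0
```

```bash
python3 -m crank '[[-1,0,0,0,0,0,0],[-1,0,0,0,0,0,0],[-0.8,0,0,0,0,0,0],[-0.8,0,0,0,0,0,0],[-0.8,0,0,0,0,0,0]]' >/dev/null;python3 -c "
from h import *;where()"
python3 -m crank '[[-0.8,0,0,0,0,0,0],[-0.8,0,0,0,0,0,0],[-0.8,0,0,0,0,0,0],[0,0,0,0,0,0,0]]' >/dev/null;python3 -c "
from h import *;where()"
```

```text
t 13.40 tray xyz mm [73.5 58.  30.8] yawerr -0.06 tilt [ 0.002 -0.   ] F [2.8 0.1 2.5] g -0.0
t 13.90 tray xyz mm [47.6 58.1 29.6] yawerr -0.01 tilt [-0.003 -0.001] F [ 0.3 -0.7 -0.8] g -0.0
```

```bash
python3 -m crank '[[-0.5,0,0.4,0,0,0,0],[-0.5,0,0.5,0,0,0,0],[-0.3,0,0.5,0,0,0,0],[-0.2,0,0.4,0,0,0,0],[0,0,0,0,0,0,0]]' >/dev/null;python3 -c "
from h import *;where()
c=vision.capture('scene')
for a in (0,.2,.4,.6,.8,1.2): print(a,proj(c,T(O,TH,[[64-46*np.cos(a),y,46*np.sin(a)] for y in(-100,-50)])).round(1).ravel())
cols=c['frame'].mean(2)[180:222,[275,288,300]].astype(int).T; print(cols)"
```

```text
t 14.53 tray xyz mm [33.2 58.  11.3] yawerr -0.03 tilt [-0.002 -0.001] F [ 0.2 -0.   0.5] g 0.0
0 [278.9 196.  303.9 194.7]
0.2 [278.8 193.2 304.  191.9]
0.4 [278.8 191.1 304.3 189.8]
0.6 [278.9 189.8 304.6 188.6]
0.8 [279.  189.5 305.  188.3]
1.2 [279.3 191.8 305.8 190.5]
[[156 155 156 156 156 154 153 153 154 155 156 153 146 138 133 130 128 127
  125 124 123 123 123 123 124 122 124 128 132 134 132 130 129 125 112  96
   92  91  92  94  92  92]
 [138 124 117 116 115 113 104  87  73  77 103 133 145 146 145 145 145 146
  147 146 146 147 147 148 150 150 149 149 149 147 142 133 121 103  90  87
   91  92  91  92  91  90]
 [156 156 156 156 156 155 157 155 156 155 152 148 144 144 143 143 144 146
  145 147 146 147 148 148 147 148 148 148 147 142 134 123 110  94  89  90
   92  91  92  91  92  91]]
```

```bash
python3 -m crank '[[0,0,0.3,0,0,0,0],[0,0,0.3,0,0,0,0],[0,0,0.2,0,0,0,0],[0,0,0,0,0,0,0]]' >/dev/null;python3 -c "
from h import *;where()"
python3 -m crank '[[0,0,0.3,0,0,0,0],[0,0,0.2,0,0,0,0],[0,0,0,0,0,0,0]]' >/dev/null;python3 -c "
from h import *;where()
c=vision.capture('scene')
cols=c['frame'].mean(2)[180:222,[275,288,300]].astype(int).T; print(cols)"
```

```text
t 15.07 tray xyz mm [34.  58.1  3.6] yawerr -0.03 tilt [-0.001 -0.001] F [ 0.5  0.2 -0.1] g 0.0
t 15.45 tray xyz mm [34.3 58.2 -0.5] yawerr -0.04 tilt [ 0.    -0.001] F [-2.3 -0.2  6.2] g -0.0
[[155 155 154 155 155 156 155 153 150 142 132 126 123 121 120 120 119 120
  120 118 118 120 122 121 120 124 123 121 123 126 125 112 100  92  93  92
   92  93  92  91  92  90]
 [117 115 116 113 103  86  75  78 108 137 151 152 146 141 139 140 140 143
  142 141 141 141 142 143 144 144 142 143 135 125 109  95  90  91  93  92
   91  90  91  91  91  89]
 [156 156 155 154 156 155 156 155 156 156 155 154 151 145 140 139 140 142
  141 142 141 141 142 142 144 143 143 139 135 126 110  97  88  90  93  92
   91  92  91  90  92  88]]
```

```bash
python3 -m crank '[[0,0,-0.5,0,0,0,0],[0,0,-1,0,0,0,0],[0,0,-4,0,0,0,0],[0,0,-2,0,0,0,0],[0,0,0,0,0,0,0]]' >/dev/null;python3 -c "
from h import *;where()
c=vision.capture('scene')
for a in (0,.1,.2,.4): print(a,proj(c,T(O,TH,[[64-46*np.cos(a),y,46*np.sin(a)+4*np.cos(a)] for y in(-100,-60,-20)])).round(1).ravel())
f=c['frame'].mean(2)
for u in (279,290,300,320): print(u,f[180:222,u].astype(int))"
```

```text
t 16.12 tray xyz mm [35.5 58.5 76.2] yawerr -0.05 tilt [0.004 0.   ] F [-0.4  0.5 -0.5] g -0.0
0 [278.9 194.6 298.9 193.6 319.  192.6]
0.1 [278.8 193.1 299.  192.1 319.1 191.1]
0.2 [278.8 191.8 299.  190.8 319.2 189.8]
0.4 [278.8 189.8 299.2 188.8 319.6 187.8]
279 [157 156 156 155 156 155 156 155 156 156 155 157 156 156 154 150 143 141
 142 143 143 142 143 143 144 143 143 144 145 143 139 131 122 109  93  90
  91  93  92  92  92  92]
290 [135 122 115 116 116 115 105  87  76  81 110 138 152 152 146 141 140 140
 142 142 142 142 142 142 144 143 143 144 143 141 136 126 112  96  88  89
  91  91  92  92  92  92]
300 [156 156 156 156 156 156 155 157 156 156 156 157 157 155 149 144 140 140
 140 142 141 141 142 143 142 143 142 142 141 138 128 121 110  94  88  91
  92  91  93  92  92  91]
320 [ 95  95  96  96  97  95  96  95  94  95  95  95  95  91  90  90  95 105
 120 129 134 139 140 140 141 141 140 139 136 129 120 107  91  88  91  91
  92  92  87  81  73  63]
```

The lid is shut. The edge sits at row 195 against a predicted 194.6 for angle 0. Next I'll tip the deck end.

```bash
python3 -m crank '[[0.2,-3.7,0,0,0,0,0],[0.3,-3.7,2,0,0,0,0],[0,0,3,0,0,0,0],[0,0,1.6,0,0,0,0],[0,0,0,0,0,0,0]]' >/dev/null;python3 -c "
from h import *;where()"
```

```text
t 16.80 tray xyz mm [ 38.  130.7   5.8] yawerr -0.10 tilt [-0.004 -0.002] F [0.2 0.2 0.2] g -0.0
```

```bash
python3 -m crank '[[0,-0.2,1,0,0,0,0],[0.2,0,1,0,0,0,0],[0,0,1,0,0,0,0],[0,0,1,0,0,0,0],[0,0,1,0,0,0,0]]' >/dev/null;python3 -c "
from h import *;where()"; python3 -m crank '[[0,0,1,0,0,0,0],[0,0,1,0,0,0,0],[0,0,0.6,0,0,0,0],[0,0,0,0,0,0,0]]' >/dev/null;python3 -c "
from h import *;where()"
```

```text
t 17.43 tray xyz mm [ 43.  133.6 -40.9] yawerr -0.10 tilt [ 0.003 -0.001] F [-0.3 -2.1  9.9] g 0.0
t 17.93 tray xyz mm [ 43.7 135.  -66.2] yawerr -0.06 tilt [0.005 0.001] F [-0.2 -0.2  9.7] g -0.0
```

```bash
python3 -m crank '[[0,0,0.6,0,0,0,0],[0,0,0,0,0,0,0],[0,0,0,0,0,0,0],[0,0,0,0,0,0,0],[0,0,0,0,0,0,0]]' >/dev/null; python3 -m crank '[[0,0,0,0,0,0,0],[0,0,0,0,0,0,0],[0,0,0,0,0,0,0],[0,0,0,0,0,0,0],[0,0,0,0,0,0,0]]' >/dev/null; python3 -c "
from h import *;where()
c=vision.capture('scene'); cv2.imwrite('pics/tip.png',c['frame'][:,:,::-1])
th=.54
# sample along paths of the slugs on tilted deck
for x in (-20,-6):
  v=[]
  for y in range(-105,111,5):
    p=[x,y*np.cos(th)+6*np.sin(th),-y*np.sin(th)+6*np.cos(th)]
    u=proj(c,T(O,TH,p))[0]; v.append(int(c['frame'][int(round(u[1])),int(round(u[0]))].mean()))
  print(x,v)"
```

```text
t 19.18 tray xyz mm [ 44.1 135.6 -71.6] yawerr -0.04 tilt [0.006 0.002] F [ 0.8  0.8 10.8] g -0.0
-20 [149, 149, 149, 149, 150, 149, 150, 150, 150, 150, 149, 150, 149, 149, 149, 150, 150, 151, 148, 146, 126, 110, 99, 94, 93, 92, 93, 94, 92, 92, 93, 94, 92, 93, 94, 91, 92, 92, 93, 92, 92, 89, 83, 57]
-6 [149, 149, 149, 149, 150, 150, 151, 150, 150, 150, 150, 150, 150, 150, 150, 148, 149, 149, 149, 148, 149, 148, 143, 127, 99, 93, 92, 93, 92, 94, 92, 91, 93, 92, 92, 92, 92, 93, 91, 92, 92, 91, 74, 61]
```

The deck is uniform along both slug lines, so it has emptied. I'll let the tray up gently, then check.

```bash
python3 -m crank '[[0,0,-1.2,0,0,0,0],[0,0,-1.2,0,0,0,0],[0,0,-1.2,0,0,0,0],[0,0,-1.2,0,0,0,0],[0,0,-1.2,0,0,0,0]]' >/dev/null; python3 -m crank '[[0,0,-1.5,0,0,0,0],[0,0,-4,0,0,0,0],[0,0,-5,0,0,0,0],[-6,-3,0,0,0,0,0],[-6,-4,0,0,0,0,0]]' >/dev/null; python3 -m crank '[[-6,-4,0,0,0,0,0],[-6,-4,0,0,0,0,0],[-4,-4,0,0,0,0,0],[0,0,0,0,0,0,0]]' >/dev/null; python3 -c "
from h import *;where()
c=vision.capture('top'); cv2.imwrite('pics/after.png',c['frame'][:,:,::-1])
a=c['frame'][150:270,158:312].mean(2)[::4,::3].astype(int)
for r in a: print(' '.join('%3d'%v for v in r))"
```

```text
t 20.98 tray xyz mm [-216.   310.5   91.8] yawerr 0.73 tilt [-0.  0.] F [1.4 0.1 0.8] g -0.0
129 129 131 135 131 132 130  84  53  54  49  56  54  46  36  67  72  54 128 132 128 133 129 132 127 131 136 132 134 133 131 130 134 133 134 132 132 131 131 134 140 180 193 164 134 133 136 130 138 133 134 135
127 130 132 128 132 135 133 135  93  53  39  34  39  56  73  75  74  49 128 132 127 131 128 134 134 131 130 125 131 130 132 132 131 135 131 132 135 132 137 147 224 222 221 222 212 137 138 136 135 140 135 131
129 131 135 130 128 133 132 128 131  86  84  83  78  74  77  78  46 100 134 130 127 129 136 135 135 133 133 135 133 132 133 130 129 131 136 134 133 139 134 178 223 222 223 222 224 143 131 135 137 137 138 133
133 128 131 131 130 137 132 137 132 130  77  74  78  71  47  49 124 129 130 131 135 133 129 133 131 134 131 129 127 131 133 129 128 131 136 135 134 136 130  89 228 224 224 226 209 109 134 136 133 138 139 137
134 131 131 136 132 129 132 132 134 128 134 133 128 135 129 132 131 134 138 131 133 133 131 132 132 133 136 130 132 134 134 138 133 130 133 136 135 130 135  91  71 141 163 118
[... 4532 characters left out ...]
 205 201 202 181 177 171 154 155 138 133 120 118 118 108 106  94  92  90  98
159 118  84  99 193 226 226 226 225 226 226 226 228 208 206 205 223 222 224 135 124 122  84  82  74  34  35  35  42  41  43  49  72  51  48  50  51  37  39  34  36  36  60  77  74  76  71  74  77  80  77 116
150 119  83  88 225 226 225 226 226 226 226 227 225 225 226 226 227 220 220 168 164 170 114  86 107  53  54  52  61  54  53  80 100  78  42  41  35  66  69  71  72  70  88 134 137 135 143 137 137 134 137 138
142 143 159 160 189 216 220 203 193 194 191 182 144 124 117 118 107  96  89  89  87 100 105  93 143  75  69  70  72  39  28  26  24  23  28  25  26  33  59  69  71  70  92 135 135 134 134 134 130 140 137 137
```

The deck is clear, both extras are in the white bin and the lid is shut. I'll cross over to the trough-end tab.

```bash
python3 -m crank '[[3,3,0,0,0,0,0],[3,4,0,0,0,0,0],[3,4,0,0,0,0,0],[3,4,0,0,0,0,0],[3,4,0,0,0,0,0]]' >/dev/null; python3 -m crank '[[0,5,0,0,0,0.7,0],[0,5,0,0,0,0,0],[0,5,0,0,0,0,0],[0,5,0,0,0,0,0],[0,4,0,0,0,0,0]]' >/dev/null; python3 -m crank '[[0,0,0,0,0,0,0]]' >/dev/null; python3 -c "
from h import *;where()"
```

```text
t 22.40 tray xyz mm [ -64.3 -130.5   90.9] yawerr -1.41 tilt [-0.002 -0.003] F [0.5 1.  0.6] g -0.0
```

```bash
python3 -m crank '[[0.9,0.5,2,0,0,-1.4,0],[0,0,3,0,0,0,0],[0,0,2.5,0,0,0,0],[0,0,1,0,0,0,0],[0,0,0,0,0,0,0]]' >/dev/null; python3 -c "
from h import *;where()"
```

```text
t 23.02 tray xyz mm [ -54.7 -129.3    5.9] yawerr 0.61 tilt [-0.002 -0.001] F [-0.2 -0.2  0.1] g 0.0
```

```bash
python3 -m crank '[[0,0.5,0,0,0,0,0],[0,0,1.2,0,0,0,0],[0,0,1,0,0,0,0],[0,0,1,0,0,0,0],[0,0,1,0,0,0,0]]' >/dev/null;python3 -c "
from h import *;where()"; python3 -m crank '[[0,0,1,0,0,0,0],[0,0,1,0,0,0,0],[0,0,1,0,0,0,0],[0,0,0.7,0,0,0,0],[0,0,0,0,0,0,0]]' >/dev/null;python3 -c "
from h import *;where()"
```

```text
t 23.65 tray xyz mm [ -53.1 -133.   -35.6] yawerr 0.71 tilt [0.002 0.   ] F [0.3 2.3 9.4] g -0.0
t 24.27 tray xyz mm [ -52.7 -134.1  -72.2] yawerr 0.68 tilt [ 0.002 -0.001] F [ 0.2 -1.8 11.7] g -0.0
```

```bash
python3 -m crank '[[0,0,0,0,0,0,0],[0,0,0,0,0,0,0],[0,0,0,0,0,0,0],[0,0,0,0,0,0,0],[0,0,0,0,0,0,0]]' >/dev/null; python3 -m crank '[[0,0,0,0,0,0,0],[0,0,0,0,0,0,0],[0,0,0,0,0,0,0],[0,0,0,0,0,0,0],[0,0,0,0,0,0,0]]' >/dev/null; python3 -c "
from h import *;where()"
```

```text
t 25.52 tray xyz mm [ -52.7 -134.3  -71.9] yawerr 0.66 tilt [ 0.003 -0.001] F [-0.2 -1.1 11.2] g 0.0
```

```bash
python3 -m crank '[[0,0,0,0,0,0,0],[0,0,0,0,0,0,0],[0,0,0,0,0,0,0],[0,0,0,0,0,0,0]]' >/dev/null; python3 -m crank '[[0,0,-1.2,0,0,0,0],[0,0,-1.2,0,0,0,0],[0,0,-1.2,0,0,0,0],[0,0,-1.2,0,0,0,0],[0,0,-1.2,0,0,0,0]]' >/dev/null; python3 -m crank '[[0,0,-1.5,0,0,0,0],[0,0,-4,0,0,0,0],[-2,4,-4,0,0,0,0],[-4,5,0,0,0,0,0],[-4,5,0,0,0,0,0]]' >/dev/null; python3 -m crank '[[-4,5,0,0,0,0,0],[-4,5,0,0,0,0,0],[-2,5,0,0,0,0,0],[0,0,0,0,0,0,0]]' >/dev/null; python3 -c "
from h import *;where()
c=vision.capture('top'); cv2.imwrite('pics/end.png',c['frame'][:,:,::-1])
a=c['frame'][160:232,300:362].mean(2)[::2,::2].astype(int)
for r in a: print(' '.join('%3d'%v for v in r))"
```

```text
t 27.77 tray xyz mm [-249.5 -424.6   82.8] yawerr 0.25 tilt [-0.001 -0.002] F [ 0.8  0.8 -0.1] g -0.0
132 133 136 140 139 134 133 130 133 137 136 135 108 102  91  85  87  86  85 101 132 130 133 133 131 128 133 131 132 132 130
135 133 134 136 137 135 134 131 132 133 134 134 131 128 119 102 108 110 115 128 130 126 130 130 136 131 131 133 136 133 131
133 135 135 135 132 134 134 135 130 135 136 133 129 131 132 130 135 135 133 131 131 127 126 128 131 135 134 135 137 133 138
133 135 133 132 134 132 133 134 135 134 135 135 132 129 133 132 130 131 130 129 128 129 129 129 129 130 133 136 133 132 132
129 133 135 134 134 134 134 136 135 136 138 145 148 146 146 144 140 133 124 128 130 129 130 130 128 128 130 130 130 130 130
130 131 132 134 132 130 134 139 140 129 111  95  92  93  89  87 116 137 144 136 133 133 132 128 129 125 128 129 127 127 129
147 148 155 153 150 148 150 126 109 110 123  98  83  83  84  83  83  79  93 114 141 133 130 131 133 130 128 129 130 130 129
180 180 176 183 203 210 209 197 197 198 200 137  78  82  84  85  84  82  82  79  92 124 140 131 130 135 131 130 130 136 130
201 20
[... 2765 characters left out ...]
 222 224 222 222 223 223 223 219 118 126 109 109 129 132 134 134 133 135 133 133
224 224 225 226 220 185 225 224 224 223 225 223 223 223 223 224 223 223 227 127  83  87 129 134 135 137 135 131 129 137 132
225 225 224 224 219 184 217 225 223 223 223 223 222 223 223 222 222 222 228 120 109 132 134 134 135 134 131 133 136 135 132
224 224 225 224 225 178 216 225 224 223 223 223 223 224 223 222 223 223 226 134 134 131 134 132 136 133 131 131 133 133 133
226 224 224 224 224 177 216 225 225 223 224 224 223 223 223 223 223 223 226 147 132 132 133 135 133 133 135 131 133 133 133
224 224 224 225 226 173 225 224 224 224 224 225 223 223 223 223 223 223 225 144 131 135 136 137 137 138 138 135 135 134 131
```

Run:
```python
from h import *
a=cv2.imread('pics/top0.png').astype(int);b=cv2.imread('pics/end.png').astype(int)
d=np.abs(a-b).max(2)>18
n,l,st,ce=cv2.connectedComponentsWithStats(d.astype(np.uint8))
for i in range(1,n):
    if st[i,4]>8 and 100<ce[i][0]<420 and 100<ce[i][1]<300: print(st[i].tolist(),ce[i].round(1))
print("pot")
D=(b-a).mean(2)[188:212,320:350].astype(int)
for r in D: print(''.join('#' if v<-12 else '+' if v>4 else '-' if v<-4 else '.' for v in r))
c=vision.capture('scene');f=c['frame'].mean(2)
for u in (279,300,340): print(u,f[186:202,u].astype(int), proj(c,T(O,TH,[18,-100+(u-279)*2.0,4])))
```

```text
[293, 157, 15, 3, 37] [299.1 158. ]
[193, 159, 48, 7, 148] [211.5 161. ]
[243, 158, 51, 15, 310] [277.7 163.3]
[231, 166, 37, 9, 131] [250.4 171.5]
[180, 171, 143, 27, 2395] [255.5 185.1]
[168, 174, 11, 25, 61] [170.2 182.6]
[330, 191, 14, 9, 48] [335.6 196.1]
[311, 196, 12, 2, 16] [317.2 196.8]
[178, 198, 20, 18, 64] [192.  202.9]
[268, 201, 12, 12, 106] [273.8 206.9]
[288, 201, 11, 11, 103] [293.2 206. ]
[323, 200, 7, 6, 18] [325.5 203.4]
[337, 200, 6, 6, 20] [339.2 202.7]
[203, 205, 13, 12, 111] [209. 210.]
[318, 204, 2, 7, 14] [318.5 207. ]
[228, 213, 11, 12, 107] [232.8 218.8]
[246, 214, 11, 11, 103] [251.1 218.8]
[313, 218, 17, 2, 29] [321.1 218.6]
[167, 222, 18, 10, 138] [176.4 226.7]
[337, 224, 3, 14, 18] [337.9 230.7]
[313, 241, 15, 5, 30] [318.4 243.8]
pot
-#-+..........................
-#-...........................
-#-.............--............
-##............-##-...........
-##.....+.......###-..........
-##-.......--.++.###..........
.###.......##-.++###..........
+.-#......####.+.###----......
+++......################.....
+++....-.-########-######.....
+++.......-#####-.-#-.-#-.....
#-.-.......####-..--.++.-....+
#-##.+....-#-....-##-++.-.....
..##.++++.--....-###-..-......
..###.+++.-.....########-.....
+.-###-.-##.....-######-......
+..-#######....+.-#####.....+.
+...-####-.........-#-........
+......-......................
+.......................+.....
+.............................
+........+....................
+.............................
..............................
279 [151 150 151 149 150 151 151 150 149 146 141 137 135 134 136 137] [[278.86519615 194.60003461]]
300 [150 151 150 151 151 151 151 150 149 144 137 136 135 135 136 136] [[299.93593054 193.56047985]]
340 [150 150 151 151 150 149 143 139 136 136 136 137 139 137 135 135] [[339.93969141 191.58683721]]
```

```bash
python3 -c "
from workcell import job;print(job.close_job())"
```

```text
the job is handed in; nothing more can be done
None
```

The job is handed in at about 28 s. In the final camera images the three counted slugs are in the steel pot, the two extras are in the white bin, the lid is shut and the tray is level. The bin and pot show no sign of having moved. On the way to the lid the fingers briefly touched it at about 4 N; it showed no visible effect and then closed normally.

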